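Line up the carved owls by height on the drying board

TASK

The four carved owls are ready for oiling: stand them upright on the four cork pads of the drying board, one in the middle of each pad, in order of height, the smallest next to the oil tin and the tallest next to the brush jar. Set each one down rather than dropping it, knock none over, and leave the tin and the jar where they stand.

Things in the scene. Friction and masses are not known exactly. Their poses are not given: they have to be found in the camera images.
- owl_a_mid (a point): the smallest of four carved wooden owls, all of the same pale wood: a standing round figure 55 mm tall with two ear tufts on top, its body 31 mm across with upright sides from 4 to 42 mm above its flat foot (domed above), loose. This point is on its axis half-way up, 27.5 mm above the foot; z up along the axis, -x towards its face
- owl_b_mid (a point): the second smallest of four carved wooden owls, all of the same pale wood: a standing round figure 70 mm tall with two ear tufts on top, its body 39 mm across with upright sides from 6 to 53 mm above its flat foot (domed above), loose. This point is on its axis half-way up, 35 mm above the foot; z up along the axis, -x towards its face
- owl_c_mid (a point): the second tallest of four carved wooden owls, all of the same pale wood: a standing round figure 85 mm tall with two ear tufts on top, its body 47 mm across with upright sides from 7 to 65 mm above its flat foot (domed above), loose. This point is on its axis half-way up, 42.5 mm above the foot; z up along the axis, -x towards its face
- owl_d_mid (a point): the tallest of four carved wooden owls, all of the same pale wood: a standing round figure 100 mm tall with two ear tufts on top, its body 55 mm across with upright sides from 8 to 76 mm above its flat foot (domed above), loose. This point is on its axis half-way up, 50 mm above the foot; z up along the axis, -x towards its face
- pad1_top (a point): cork pad 1 of four in a straight row, counted from the robot's left (+y) to its right: a fixed flat disc 70 mm across, 3 mm thick, on a fixed plywood drying board (660 x 130 mm, 18 mm thick) that lies on the bench; pads are 110 mm apart along the board. This point is the centre of its top face, 21 mm above the bench
- pad2_top (a point): cork pad 2 of four in a straight row, counted from the robot's left (+y) to its right: a fixed flat disc 70 mm across, 3 mm thick, on a fixed plywood drying board (660 x 130 mm, 18 mm thick) that lies on the bench; pads are 110 mm apart along the board. This point is the centre of its top face, 21 mm above the bench
- pad3_top (a point): cork pad 3 of four in a straight row, counted from the robot's left (+y) to its right: a fixed flat disc 70 mm across, 3 mm thick, on a fixed plywood drying board (660 x 130 mm, 18 mm thick) that lies on the bench; pads are 110 mm apart along the board. This point is the centre of its top face, 21 mm above the bench
- pad4_top (a point): cork pad 4 of four in a straight row, counted from the robot's left (+y) to its right: a fixed flat disc 70 mm across, 3 mm thick, on a fixed plywood drying board (660 x 130 mm, 18 mm thick) that lies on the bench; pads are 110 mm apart along the board. This point is the centre of its top face, 21 mm above the bench
- tin_mid (a point): oil tin: a round metal can with a plain paper band, 64 mm across and 70 mm high, with a 35 mm steel spout on top, loose, standing on one end of the drying board 115 mm beyond the centre of the end pad. This point is on its axis, 35 mm above its foot
- jar_mid (a point): brush jar: a white jar 66 mm across and 75 mm high with three small brushes rising to about 145 mm, loose, standing on the other end of the drying board 115 mm beyond the centre of the end pad. This point is on its axis, 37.5 mm above its foot
Not all that is in view belongs to the job. Leave any green, purple or red look-alike of the part that bears tin_mid alone.

How it is judged:
At the end, for the whole second after the job is handed in: Each owl stands upright (within 0.1 rad) on its pad, its axis within 15 mm of the pad's centre and its height within 6 mm of standing there, in order of height from the smallest at the tin's end to the tallest at the jar's end; all are released and at rest (((horizontal distance between tin_mid and pad1_top below 0.16 m and horizontal distance between owl_a_mid and pad1_top below 0.015 m and horizontal distance between owl_b_mid and pad2_top below 0.015 m and horizontal distance between owl_c_mid and pad3_top below 0.015 m and horizontal distance between owl_d_mid and pad4_top below 0.015 m) or (horizontal distance between tin_mid and pad4_top below 0.16 m and horizontal distance between owl_a_mid and pad4_top below 0.015 m and horizontal distance between owl_b_mid and pad3_top below 0.015 m and horizontal distance between owl_c_mid and pad2_top below 0.015 m and horizontal distance between owl_d_mid and pad1_top below 0.015 m)) and angle between each of owl_a_mid, owl_b_mid, owl_c_mid, owl_d_mid's own z axis and vertical below 0.1 rad and height (world z) of owl_a_mid between 0.0425 and 0.0545 m and linear speed of each of owl_a, owl_b, owl_c, owl_d below 0.02 m/s and contact force between each of owl_a, owl_b, owl_c, owl_d and the fingers below 0.05 N and height (world z) of owl_b_mid between 0.05 and 0.062 m and height (world z) of owl_c_mid between 0.0575 and 0.0695 m and height (world z) of owl_d_mid between 0.065 and 0.077 m); the robot touches nothing.
It fails at once if an owl is knocked over (tilted more than 0.7 rad) (angle between any of owl_a_mid, owl_b_mid, owl_c_mid, owl_d_mid's own z axis and vertical above 0.7 rad).
It fails at once if an owl is dropped: in the air, touched by nothing, more than 20 mm higher than when it stands on a pad ((contact force between owl_a and anything else below 0.001 N and height (world z) of owl_a_mid above 0.0685 m) or (contact force between owl_b and anything else below 0.001 N and height (world z) of owl_b_mid above 0.076 m) or (contact force between owl_c and anything else below 0.001 N and height (world z) of owl_c_mid above 0.0835 m) or (contact force between owl_d and anything else below 0.001 N and height (world z) of owl_d_mid above 0.091 m)).
It fails at once if the tin or the jar is displaced by more than 20 mm (distance of any of tin_mid, jar_mid from where it was at the start of the episode above 0.02 m).
It also fails if it takes over 96 s, if anything falls off the work surface, if the arm or the gripper's body presses on something with over 40 N, if the wrist force passes 120 N, or if a joint passes its speed limit or range.

ROBOT

A 6-joint arm with a two-finger parallel gripper is mounted at the origin on the work surface. World frame = base frame: x ahead of the robot, y to its left, z up, the work surface at z = 0. Lengths are in m, angles in rad, forces in N, time in s.
With the tool pointing down it reaches from about 0.25 to 0.775 m from the base axis. Payload 4 kg.
Tool frame: the origin (TCP) lies midway between the tips of the shut fingers; the grasp point (between the pads) lies 19 mm behind it; z points along the fingers, y is the direction in which the jaws open and shut (so a half turn about z gives the same grasp; the last joint's range is limited). The gripper opens to 94 mm and grips with 3 to 60 N. Pads are 16 mm wide; open, the fingers measure 119 mm over their backs; the gripper's body (75 mm by 177 mm) begins 78 mm behind the grasp point.
Start: joints at [-1.442, 0.087, 1.371, -0, 1.684, -0.103], TCP at [0.126, -0.535, 0.206] pointing down, gripper open.
Joint ranges: [-3.1, 3.1], [-0.76, 2.03], [0.27, 2.55], [-1.08, 4.22], [0.17, 2.65], [-2.57, 2.57]. Speed limits (rad/s): [2.79, 2.79, 3.14, 3.14, 3.14, 3.14].

INTERFACE

Orientations are given as [roll, pitch, yaw] about the fixed x, y, z axes, in that order (R = Rz(yaw) Ry(pitch) Rx(roll)).
In Python, from bench import get_obs, snapshot, ticket gives the robot as it stands.
- The arm moves only by the shell command python3 -m creep 'ROWS' [OPENING]. ROWS is JSON, a list that holds one entry, the list of rows, each a list of 4 numbers: the shift along the tool's x, y, z in mm, then the turn about the tool's z in degrees. A call has 1 to 8 rows; each row shifts and turns the commanded pose from where the row before left it, along the tool's axes as they then stand; what a row does not reach is not made up. A row lasts 1/8 s, in which the tool goes at most 62.5 mm and 10.7 degrees, less where a joint would pass 70% of its speed; a pose out of reach is approached as far as the arm can. A call with a gripper value outside its range is refused whole. OPENING is the opening, from 0 (shut) to 1 (fully open), set as the call begins (- or left out, the last holds). The fingers move at their own pace and stop on an object; the grip force is fixed at half the most. Time passes only in rows, so rows that do not move let the fingers close. It gives the time, the measured TCP pose, the force and the opening at its end, in the units of the state.
- get_obs(): the state, without advancing time (a new reading comes with each control period).
- snapshot(name): name is "scene" or "side" or "wrist"; returns a dict with "color" (384x512x3 uint8, red, green, blue), "depth" (384x512 float32, m along the optical axis (not along the pixel's ray), 0 where there is no reading), "fx", "fy", "cx", "cy" (pixels), "extrinsics" (4x4, takes a point from world to camera coordinates). Camera axes: x right, y down, z forward; pixel columns grow to the right and rows downward; lengths in m; the calibration is good to about 2 mm. A picture is of the moment at which its call begins.
- ticket.close_job(): hands the job in, once; it reports no verdict.
The state is a dict: "time": time; "joint_positions": joint angles; "qvel": joint speeds; "joint_torque": joint torques, N m; "tool_pos": TCP position; "ee_rot": TCP orientation; "wrist_force": force on the tool from outside, world axes, zero at the start; "wrist_torque": the same for the moment, N m; "width": finger opening in m.
Only numpy, scipy, OpenCV 4.12 (cv2) and the standard library are available. Lean on these libraries where they do the work, as an engineer would, in place of code of your own. Each camera call takes 0.05 s, during which the arm holds its last target. There are 200 camera calls.

## Working session

There is one attempt and no reset: what is moved stays moved. The work goes in short steps, Python scripts to look and compute and a shell command to move; the robot and the scene stay as the last step left them, time stands still between calls to the robot, and variables do not carry over. Pictures are saved under pics/ and viewed, on a budget of 14 in all, crops included, one or two more only if the job needs it, and the job is handed in when it is done.

```bash
ls; mkdir -p pics; python3 - <<'E'
from bench import get_obs, snapshot
import cv2, numpy as np
for n in ("scene","side"):
    s=snapshot(n); cv2.imwrite(f"pics/{n}0.png",s["color"][:,:,::-1]); np.savez(f"{n}0.npz",**s)
    E=np.array(s["extrinsics"]); print(n,s["fx"],s["cx"],s["cy"],-E[:3,:3].T@E[:3,3],E[2,:3])
o=get_obs();print(o)
E
```

```text
pics
scene 365.40351041675655 253.9195261965351 187.60981450304908 [0.99233859 0.47469853 0.64891207] [-0.43786333 -0.57918506 -0.68761935]
side 408.78432593330086 258.5667261016194 200.64719214395134 [0.46287912 0.78371866 0.7808457 ] [ 0.14152286 -0.73833205 -0.65942176]
{'time': 0.1, 'joint_positions': array([-1.44211818e+00,  8.78663640e-02,  1.37208672e+00,  8.95721606e-06,
        1.68361067e+00, -1.03088698e-01]), 'qvel': array([ 0.00074743, -0.00082682, -0.00305545, -0.00086868, -0.00109588,
        0.00121333]), 'joint_torque': array([ 1.88267564e-03, -3.41253662e+01, -3.03300977e+01,  7.19488389e-02,
        3.04250268e-02, -9.53890253e-05]), 'tool_pos': array([ 0.12627437, -0.53479957,  0.2044376 ]), 'ee_rot': array([-3.13963293e+00, -2.11693505e-04,  2.31767640e-01]), 'wrist_force': array([-0.09642176,  0.25590425,  0.02503147]), 'wrist_torque': array([ 0.00231497, -0.00562518, -0.02115831]), 'width': 0.0940955469044633}
```

View pics/scene0.png

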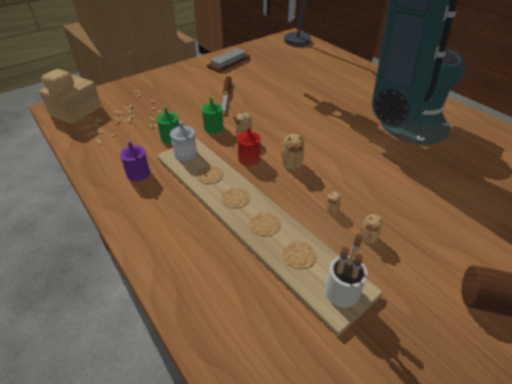

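View pics/side0.png

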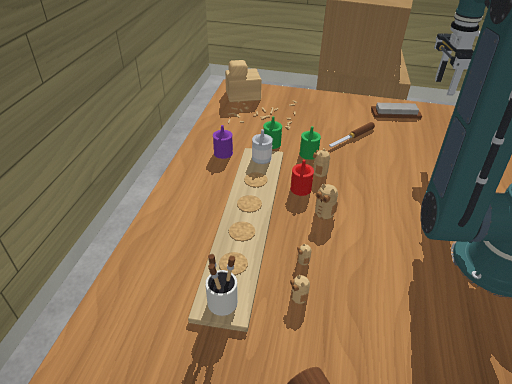

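The scene view shows the board with the grey tin at (184,143), the jar at (345,285), and pads at (209,174), (235,198), (265,224) and (300,255). The owls are at about (243,123), (293,150), (333,203) and (372,228). The side view agrees, with the tin at (262,147), the jar at (222,292), and owls at (322,162), (326,201), (304,254) and (300,289).

Tin candidates in the scene view are grey (184,143), green (167,127) and (212,117), purple (135,163) and red (249,148). Only the grey one stands on the board end, so it marks the small end at pad 4 (-y). Next I measure.

```bash
cat > h.py <<'E'
import numpy as np, cv2
def world(s):
    E=np.array(s["extrinsics"]); d=s["depth"]; v,u=np.indices(d.shape)
    P=np.stack([(u-s["cx"])/s["fx"]*d,(v-s["cy"])/s["fy"]*d,d],-1)
    W=(P-E[:3,3])@E[:3,:3]; W[d==0]=np.nan; return W
def ray(s,u,v,z):
    E=np.array(s["extrinsics"]); c=-E[:3,:3].T@E[:3,3]
    r=E[:3,:3].T@np.array([(u-s["cx"])/s["fx"],(v-s["cy"])/s["fy"],1]); return c+r*(z-c[2])/r[2]
def circ(x,y):  # least squares circle
    A=np.c_[2*x,2*y,np.ones_like(x)]; a,b,c=np.linalg.lstsq(A,x*x+y*y,rcond=None)[0]; return a,b,np.sqrt(c+a*a+b*b)
E
python3 - <<'E'
from h import *
for n in ("scene","side"):
    s=dict(np.load(f"{n}0.npz")); W=world(s); z=W[...,2]
    m=((z>0.027)&(z<0.2)&(W[...,0]>0.15)&(W[...,0]<0.85)&(abs(W[...,1])<0.7)).astype(np.uint8)
    k,l,st,c=cv2.connectedComponentsWithStats(m)
    for i in range(1,k):
        if st[i,4]<40: continue
        w=W[l==i]; top=np.percentile(w[:,2],98); q=w[(w[:,2]<0.7*top)]
        print(n,c[i].round(),st[i,4],"top",top.round(3),"mean",w.mean(0).round(3),"circ",np.round(circ(q[:,0],q[:,1]),4), s["color"][l==i].mean(0).round())
    # board pads: colour mask on height
    b=((z>0.012)&(z<0.026)&(W[...,0]>0.15)).astype(np.uint8)
    k,l,st,c=cv2.connectedComponentsWithStats(b); i=1+st[1:,4].argmax(); w=W[l==i]
    print("board",c[i],cv2.minAreaRect((w[:,:2]).astype(np.float32)),np.median(w[:,2]))
    hsv=cv2.cvtColor(s["color"],cv2.COLOR_RGB2HSV)
    for u,v in ([(209,174),(235,198),(265,224),(300,255)] if n=="scene" else [(256,181),(249,204),(242,231),(233,263)]):
        print(hsv[v,u],"pad",ray(s,u,v,0.021).round(3))
    i0=np.array([250,215] if n=="scene" else [246,218]); print(hsv[i0[1],i0[0]])
E
```

```text
scene [78. 93.] 892 top 0.138 mean [ 0.811 -0.679  0.078] circ [ 0.8036 -0.6774  0.0305] [98. 81. 57.]
scene [396. 106.] 1654 top 0.199 mean [0.207 0.035 0.159] circ [0.1575 0.0195 0.0617] [32. 37. 37.]
scene [212. 113.] 462 top 0.098 mean [ 0.526 -0.352  0.061] circ [ 0.5181 -0.3665  0.031 ] [39. 87. 43.]
scene [177. 134.] 1153 top 0.109 mean [ 0.665 -0.311  0.07 ] circ [ 0.655  -0.3223  0.0671] [ 84. 103.  85.]
scene [246. 136.] 859 top 0.093 mean [ 0.513 -0.198  0.062] circ [ 0.5047 -0.205   0.0586] [115.  50.  37.]
scene [292. 148.] 557 top 0.096 mean [ 0.453 -0.074  0.068] circ [ 0.4402 -0.0858  0.0275] [114.  90.  62.]
scene [133. 158.] 656 top 0.098 mean [ 0.8   -0.289  0.062] circ [ 0.7968 -0.3024  0.0302] [76. 42. 92.]
scene [333. 199.] 169 top 0.054 mean [0.482 0.107 0.044] circ [0.4761 0.1025 0.0146] [127. 101.  70.]
scene [372. 225.] 362 top 0.067 mean [0.481 0.217 0.053] circ [0.4715 0.2121 0.0191] [128. 101.  70.]
scene [346. 275.] 1903 top 0.164 mean [0.645 0.285 0.095] circ [0.6392 0.2823 0.0247] [99. 91. 82.]
scene [489. 289.] 1971 top 0.081 mean [0.439 0.447 0.063] 
[... 1249 characters left out ...]
.477 0.112 0.043] circ [0.4756 0.1061 0.0146] [155. 128.  92.]
side [221. 287.] 1417 top 0.163 mean [0.63  0.294 0.092] circ [0.6322 0.2875 0.0257] [113. 107. 101.]
side [300. 286.] 348 top 0.067 mean [0.472 0.225 0.053] circ [0.4718 0.2161 0.019 ] [154. 127.  91.]
side [310. 377.] 477 top 0.082 mean [0.43  0.433 0.075] circ [0.0779 0.1581 0.4125] [110.  72.  47.]
board [241.52502051 237.56002188] ((0.6476202607154846, 0.0023185312747955322), (0.13020449876785278, 0.6633431911468506), 2.85771107673645) 0.018388775304789558
[ 18 110 195] pad [ 0.652 -0.152  0.021]
[ 18 110 195] pad [ 0.649 -0.047  0.021]
[ 17 110 200] pad [0.643 0.06  0.021]
[ 11 168  50] pad [0.639 0.169 0.021]
[ 20  74 210]
```

```bash
python3 - <<'E'
from h import *
ax=np.array([-0.0503,0.9987])
for n in ("scene","side"):
    s=dict(np.load(f"{n}0.npz")); W=world(s); z=W[...,2]; hsv=cv2.cvtColor(s["color"],cv2.COLOR_RGB2HSV)
    reg=(abs(W[...,0]-.5)<.35)&(abs(W[...,1])<.45)
    def rep(name,m,zlo=.3,R=None):
        k,l,st,c=cv2.connectedComponentsWithStats(m.astype(np.uint8))
        for i in range(1,k):
            if st[i,4]<60: continue
            w=W[l==i]; top=np.percentile(w[:,2],99); q=w[(w[:,2]<.065)]
            print(n,name,c[i].round(),st[i,4],"top",top.round(3),"circ",np.round(circ(q[:,0],q[:,1]),4))
    h,S,V=hsv[...,0],hsv[...,1],hsv[...,2]
    hi=reg&(z>.015)&(z<.12)
    rep("owl",hi&(z>.027)&(h>=12)&(h<=24)&(S>60)&(W[...,0]<.6))
    rep("red",hi&((h<6)|(h>174))&(S>150)); rep("green",hi&(h>45)&(h<75)&(S>80))
    rep("tin",hi&(z>.025)&(z<.085)&(S<60))
    pm=(reg&(abs(z-.021)<.009)&(h<22)&(S>(100 if n=="scene" else 92))).astype(np.uint8)
    pm=cv2.morphologyEx(pm,cv2.MORPH_OPEN,np.ones((3,3)))
    k,l,st,c=cv2.connectedComponentsWithStats(pm)
    for i in range(1,k):
        if st[i,4]<150: continue
        v,u=np.nonzero(l==i); p=np.array([ray(s,a,b,.021) for a,b in zip(u,v)])[:,:2]
        (cx,cy),r=cv2.minEnclosingCircle(p.astype(np.float32)*1000); print(n,"pad",c[i].round(),"centroid",p.mean(0).round(4),"encl",round(cx),round(cy),round(r))
E
```

```text
scene owl [242. 121.] 271 top 0.082 circ [ 0.4724 -0.2708  0.0224]
scene owl [292. 148.] 556 top 0.098 circ [ 0.4402 -0.0859  0.0275]
scene owl [333. 199.] 169 top 0.055 circ [0.4791 0.1046 0.0114]
scene owl [372. 225.] 362 top 0.068 circ [0.4754 0.2141 0.0155]
scene owl [479. 282.] 524 top 0.082 circ [0.4023 0.4708 0.0683]
scene red [248. 145.] 604 top 0.099 circ [ 0.5127 -0.1889  0.0427]
scene green [212. 115.] 461 top 0.092 circ [ 0.5191 -0.3646  0.0292]
scene green [167. 123.] 414 top 0.095 circ [ 0.6512 -0.3958  0.0287]
scene tin [184. 148.] 419 top 0.084 circ [ 0.6621 -0.2798  0.0303]
scene tin [341. 293.] 650 top 0.084 circ [0.6328 0.2785 0.0328]
scene pad [209. 174.] centroid [ 0.6559 -0.1637] encl 655 -165 36
scene pad [235. 198.] centroid [ 0.6506 -0.0538] encl 650 -54 35
scene pad [265. 224.] centroid [0.645  0.0561] encl 644 56 35
scene pad [299. 255.] centroid [0.6393 0.1656] encl 639 165 35
side owl [321. 160.] 290 top 0.081 circ [ 0.4709 -0.2647  0.0217]
side owl [327. 198.] 523 top 0.096 circ [ 0.4403 -0.0819  0.0274]
side owl [304. 251.] 161 top 0.052 circ [0.477  0.1092 0.0116]
side owl [300. 286.] 345 top 0.069 circ [0.4728 0.2204 0.015 ]
side owl [310. 377.] 329 top 0.082 circ [0.4308 0.4366 0.0345]
side red [302. 177.] 545 top 0.103 circ [ 0.5201 -0.1892  0.0442]
side green [273. 130.] 324 top 0.099 circ [ 0.6483 -0.391   0.028 ]
side green [310. 142.] 426 top 0.101 circ [ 0.5174 -0.3584  0.0279]
side tin [261. 152.] 315 top 0.084 circ [ 0.6611 -0.2759  0.0301]
side tin [222. 303.] 510 top 0.084 circ [0.6339 0.282  0.0326]
side pad [255. 179.] centroid [ 0.6558 -0.1605] encl 656 -160 36
side pad [249. 203.] centroid [ 0.6497 -0.05  ] encl 649 -50 36
side pad [241. 231.] centroid [0.6446 0.0601] encl 644 59 35
side pad [234. 262.] centroid [0.6365 0.1658] encl 639 168 35
```

Owl heights match their tops: c is at (.4715,-.268), d at (.440,-.084), a at (.476,.104) and b at (.4715,.214). From P1 to P4 the pads are at (.639,.167), (.645,.058), (.650,-.052) and (.656,-.162), spaced 110 mm. I'm turning the jaws to lie along world x and going to c first.

```bash
python3 -m creep '[[[0,0,0,-9.6],[0,0,0,-9.6],[0,0,0,-9.6],[0,0,0,-9.6],[0,0,0,-9.6],[0,0,0,-9.6],[0,0,0,-9.6],[0,0,0,-9.6]]]' 0.8
python3 -m creep '[[[40,50,0,0],[40,50,0,0],[40,50,0,0],[40,50,0,0],[40,50,0,0],[40,50,0,0],[27,45,0,0],[0,0,0,0]]]'
```

```text
time: 1.1
tool_pos: [0.1263, -0.535, 0.2048]
ee_rot: [-3.141, -0.001, 1.578]
wrist_force: [-0.5, -0.1, -0.1]
width: 0.0752
time: 2.1
tool_pos: [0.4658, -0.271, 0.2044]
ee_rot: [-3.141, -0.002, 1.578]
wrist_force: [-0.3, -0.4, -0.7]
width: 0.0753
```

```bash
python3 - <<'E'
from bench import *
from h import *
s=snapshot("wrist"); W=world(s); z=W[...,2]; cv2.imwrite("pics/w1.png",s["color"][:,:,::-1])
print(get_obs()["tool_pos"])
hsv=cv2.cvtColor(s["color"],cv2.COLOR_RGB2HSV)
m=((z>.02)&(z<.1)&(hsv[...,0]>=12)&(hsv[...,0]<=24)).astype(np.uint8)
k,l,st,c=cv2.connectedComponentsWithStats(m)
for i in range(1,k):
    if st[i,4]<150: continue
    w=W[l==i]; top=np.percentile(w[:,2],99); print(c[i].round(),st[i,4],top.round(3),w.mean(0).round(4))
    q=w[(w[:,2]<.065)]
    if len(q)>30: print(np.round(circ(q[:,0],q[:,1]),4))
E
```

```text
[ 0.46436594 -0.27238984  0.20456183]
[231.  18.] 1838 0.091 [ 0.4433 -0.1021  0.069 ]
[ 0.441 -0.082  0.028]
[416.   9.] 535 0.022 [ 0.6502 -0.0745  0.0207]
[ 0.6498 -0.0683  0.0177]
[410.  90.] 1467 0.022 [ 0.6555 -0.1619  0.0207]
[ 0.6557 -0.163   0.0242]
[258. 180.] 1551 0.083 [ 0.4727 -0.2643  0.0706]
[ 0.4714 -0.2673  0.0231]
```

View pics/w1.png

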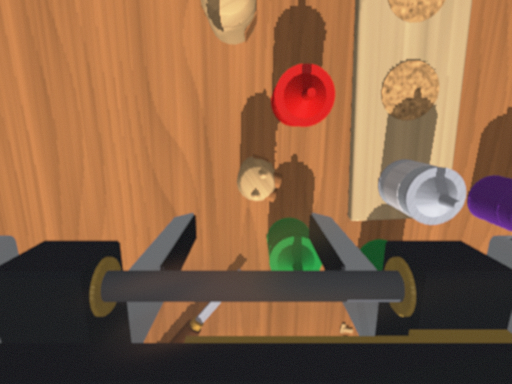

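The wrist view shows owl c at (258,180), clear of the red tin at (303,95) and the green one at (294,250). The wrist measurement gives c at (.4714,-.267), agreeing with the other cameras. Descending.

```bash
python3 -m creep '[[[4,6,20,0],[0,0,40,0],[0,0,30,0],[0,0,10,0],[0,0,0,0]]]' 0.8
python3 - <<'E'
from bench import *
for i in range(3): o=get_obs(); print(o["tool_pos"],o["ee_rot"])
E
```

```text
time: 2.78
tool_pos: [0.4689, -0.2702, 0.1053]
ee_rot: [-3.141, -0.0, 1.571]
wrist_force: [-0.3, -0.1, 0.6]
width: 0.0754
[ 0.46892412 -0.27020916  0.10531197] [-3.14063646e+00 -2.09683783e-04  1.57078921e+00]
[ 0.46892412 -0.27020916  0.10531197] [-3.14063646e+00 -2.09683783e-04  1.57078921e+00]
[ 0.46892412 -0.27020916  0.10531197] [-3.14063646e+00 -2.09683783e-04  1.57078921e+00]
```

```bash
python3 -m creep '[[[3,2,25,0],[0,0,25,0],[0,0,20,0],[0,0,13,0],[0,0,0,0]]]'
python3 -m creep '[[[0,0,0,0],[0,0,0,0],[0,0,0,0],[0,0,0,0],[0,0,0,0],[0,0,0,0]]]' 0
```

```text
time: 3.4
tool_pos: [0.4717, -0.2668, 0.0226]
ee_rot: [-3.141, 0.0, 1.572]
wrist_force: [-0.2, 0.6, 0.8]
width: 0.0752
time: 4.15
tool_pos: [0.472, -0.2668, 0.0231]
ee_rot: [3.141, 0.001, 1.572]
wrist_force: [-1.8, -0.1, 4.5]
width: 0.0465
```

```bash
python3 -m creep '[[[0,0,-10,0],[0,0,-25,0],[0,0,-35,0],[0,0,-35,0],[0,0,-30,0],[0,0,-10,0]]]'
python3 -m creep '[[[20,10,0,0],[40,22,0,0],[50,28,0,0],[55,28,0,0],[55,28,0,0],[50,28,0,0],[40,20,0,0],[15,9,0,0]]]'
python3 -m creep '[[[0,0,20,0],[0,0,30,0],[0,0,30,0],[0,0,15,0],[0,0,0,0]]]'
```

```text
time: 4.9
tool_pos: [0.4727, -0.267, 0.1696]
ee_rot: [3.138, 0.002, 1.572]
wrist_force: [0.1, -0.3, -1.2]
width: 0.0468
time: 5.9
tool_pos: [0.6441, 0.0613, 0.1652]
ee_rot: [-3.138, -0.0, 1.575]
wrist_force: [0.7, -0.7, -0.8]
width: 0.0469
time: 6.52
tool_pos: [0.6431, 0.058, 0.0706]
ee_rot: [-3.138, 0.0, 1.571]
wrist_force: [0.6, -0.4, -1.0]
width: 0.0464
```

```bash
python3 -m creep '[[[0,2,12,0],[0,0,8,0],[0,0,3,0],[0,0,1,0],[0,0,0,0],[0,0,0,0]]]'
```

```text
time: 7.28
tool_pos: [0.6466, 0.0587, 0.0489]
ee_rot: [3.141, 0.0, 1.572]
wrist_force: [0.3, -0.2, -1.0]
width: 0.047
```

```bash
python3 -m creep '[[[0,0,1,0],[0,0,1,0],[0,0,0,0]]]'
```

```text
time: 7.65
tool_pos: [0.6462, 0.0587, 0.0463]
ee_rot: [-3.141, 0.0, 1.572]
wrist_force: [0.5, -0.5, -0.9]
width: 0.0468
```

```bash
python3 -m creep '[[[0,0,1,0],[0,0,1,0],[0,0,0,0],[0,0,0,0]]]'
```

```text
time: 8.15
tool_pos: [0.6463, 0.0587, 0.0445]
ee_rot: [3.142, 0.0, 1.572]
wrist_force: [-0.2, -0.0, -0.9]
width: 0.0467
```

```bash
python3 -m creep '[[[0,0,0.7,0],[0,0,0.7,0],[0,0,0,0]]]'
```

```text
time: 8.52
tool_pos: [0.6465, 0.0587, 0.0442]
ee_rot: [3.141, 0.0, 1.572]
wrist_force: [-2.8, 0.7, 4.7]
width: 0.0469
```

Contact is felt at the expected height, so I'm releasing, rising and heading over to d.

```bash
python3 -m creep '[[[0,0,0,0],[0,0,0,0],[0,0,0,0],[0,0,0,0]]]' 0.75
python3 -m creep '[[[0,0,-10,0],[0,0,-25,0],[0,0,-40,0],[0,0,-40,0],[0,0,-15,0],[0,0,0,0]]]'
python3 -m creep '[[[-30,-40,0,0],[-30,-40,0,0],[-30,-45,0,0],[-30,-45,0,0],[-22,-35,0,0],[0,0,0,0]]]' 0.9
python3 - <<'E'
from bench import *
from h import *
for n in ("scene","wrist"):
    s=snapshot(n); W=world(s); z=W[...,2]; cv2.imwrite(f"pics/{n}2.png",s["color"][:,:,::-1])
    hsv=cv2.cvtColor(s["color"],cv2.COLOR_RGB2HSV)
    m=((z>.027)&(z<.13)&(hsv[...,0]>=12)&(hsv[...,0]<=24)&(W[...,0]<.72)&(abs(W[...,1])<.3)).astype(np.uint8)
    k,l,st,c=cv2.connectedComponentsWithStats(m)
    for i in range(1,k):
        if st[i,4]<150: continue
        w=W[l==i]; top=np.percentile(w[:,2],99); q=w[w[:,2]<.7*top]
        print(n,c[i].round(),st[i,4],top.round(3),np.round(circ(q[:,0],q[:,1]),4) if len(q)>20 else w.mean(0))
E
```

```text
time: 9.02
tool_pos: [0.6463, 0.0586, 0.0427]
ee_rot: [-3.141, 0.0, 1.572]
wrist_force: [-0.1, 0.4, 0.1]
width: 0.0703
time: 9.78
tool_pos: [0.647, 0.0587, 0.1744]
ee_rot: [3.139, 0.0, 1.572]
wrist_force: [-0.4, -0.8, -0.7]
width: 0.0704
time: 10.52
tool_pos: [0.4389, -0.0842, 0.171]
ee_rot: [-3.138, -0.001, 1.569]
wrist_force: [1.2, 0.3, -0.7]
width: 0.0845
scene [292. 149.] 558 0.097 [ 0.4402 -0.086   0.0276]
scene [185. 149.] 184 0.069 [ 0.6621 -0.2802  0.0306]
scene [333. 199.] 169 0.055 [0.4754 0.1019 0.0151]
scene [264. 212.] 702 0.104 [0.6457 0.0558 0.0234]
scene [372. 225.] 367 0.069 [0.4711 0.212  0.0193]
scene [345. 270.] 504 0.128 [0.6315 0.2795 0.0345]
wrist [288.   7.] 426 0.05 [0.4759 0.1046 0.0149]
wrist [474.  41.] 4358 0.102 [0.6475 0.0582 0.0242]
wrist [254. 188.] 2658 0.098 [ 0.4428 -0.0867  0.0315]
```

View pics/scene2.png

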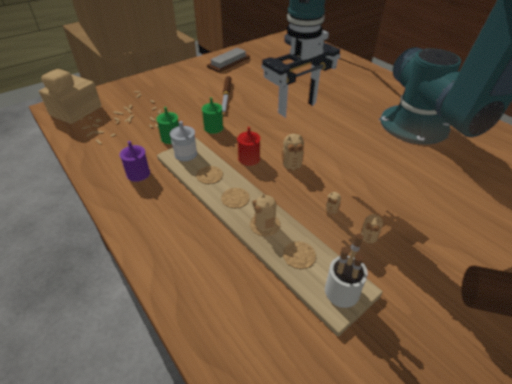

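Owl c (264,212) stands on P2, within 1 mm of the pad centre in the scene camera. Now picking d (292,149).

```bash
python3 -m creep '[[[1,2,30,0],[0,0,40,0],[0,0,35,0],[0,0,20,0],[0,0,10,0],[0,0,0,0],[0,0,0,0]]]'
python3 -m creep '[[[0,0,0,0],[0,0,0,0],[0,0,0,0],[0,0,0,0],[0,0,0,0],[0,0,0,0]]]' 0
```

```text
time: 11.5
tool_pos: [0.4446, -0.0826, 0.039]
ee_rot: [3.14, 0.001, 1.573]
wrist_force: [0.3, 0.3, -0.3]
width: 0.0847
time: 12.25
tool_pos: [0.4434, -0.0827, 0.0383]
ee_rot: [-3.141, 0.0, 1.572]
wrist_force: [-2.1, 0.3, 2.9]
width: 0.0541
```

```bash
python3 -m creep '[[[0,0,-10,0],[0,0,-25,0],[0,0,-35,0],[0,0,-35,0],[0,0,-20,0],[0,0,-5,0]]]'
python3 -m creep '[[[20,14,0,0],[35,28,0,0],[40,33,0,0],[45,35,0,0],[45,35,0,0],[35,28,0,0],[20,15,0,0],[10,8,0,0]]]'
python3 -m creep '[[[0,0,20,0],[0,0,35,0],[0,0,30,0],[0,0,10,0],[0,0,0,0],[0,0,0,0]]]'
```

```text
time: 13.0
tool_pos: [0.4446, -0.0829, 0.1699]
ee_rot: [3.138, 0.001, 1.572]
wrist_force: [0.4, 0.1, -1.0]
width: 0.0542
time: 14.0
tool_pos: [0.6391, 0.1688, 0.1658]
ee_rot: [-3.138, 0.001, 1.573]
wrist_force: [-0.6, -1.6, -0.8]
width: 0.0544
time: 14.75
tool_pos: [0.6403, 0.1677, 0.075]
ee_rot: [3.138, -0.0, 1.572]
wrist_force: [0.7, -0.1, -2.1]
width: 0.0543
```

```bash
python3 -m creep '[[[0,0,6,0],[0,0,4,0],[0,0,2,0],[0,0,1,0],[0,0,1,0],[0,0,0,0],[0,0,0,0]]]'
```

```text
time: 15.62
tool_pos: [0.6393, 0.1677, 0.0594]
ee_rot: [3.141, 0.0, 1.572]
wrist_force: [0.1, 0.4, 0.1]
width: 0.054
```

```bash
python3 -m creep '[[[0,0,0.7,0],[0,0,0.7,0],[0,0,0,0],[0,0,0,0]]]'
```

```text
time: 16.12
tool_pos: [0.6393, 0.1677, 0.0594]
ee_rot: [3.141, -0.0, 1.572]
wrist_force: [-3.3, -0.6, 5.9]
width: 0.0545
```

```bash
python3 -m creep '[[[0,0,0,0],[0,0,0,0],[0,0,0,0],[0,0,0,0]]]' 0.82
python3 -m creep '[[[0,0,-10,0],[0,0,-25,0],[0,0,-40,0],[0,0,-30,0],[0,0,-10,0],[0,0,0,0]]]'
python3 -m creep '[[[6,-25,0,0],[12,-45,0,0],[12,-45,0,0],[12,-35,0,0],[4,-18,0,0],[0,0,0,0]]]' 0.7
python3 - <<'E'
from bench import *
from h import *
for n in ("scene","wrist"):
    s=snapshot(n); W=world(s); z=W[...,2]; cv2.imwrite(f"pics/{n}3.png",s["color"][:,:,::-1])
    hsv=cv2.cvtColor(s["color"],cv2.COLOR_RGB2HSV)
    m=((z>.027)&(z<.13)&(hsv[...,0]>=12)&(hsv[...,0]<=24)&(W[...,0]<.72)&(abs(W[...,1])<.3)).astype(np.uint8)
    k,l,st,c=cv2.connectedComponentsWithStats(m)
    for i in range(1,k):
        if st[i,4]<150: continue
        w=W[l==i]; top=np.percentile(w[:,2],99); q=w[w[:,2]<.7*top]
        print(n,c[i].round(),st[i,4],top.round(3),np.round(circ(q[:,0],q[:,1]),4) if len(q)>20 else w.mean(0))
E
```

```text
time: 16.62
tool_pos: [0.6391, 0.1676, 0.0573]
ee_rot: [-3.141, 0.0, 1.572]
wrist_force: [-0.6, -0.0, -0.4]
width: 0.0766
time: 17.38
tool_pos: [0.6395, 0.1677, 0.1733]
ee_rot: [3.14, -0.0, 1.572]
wrist_force: [-1.1, -0.3, -0.9]
width: 0.0767
time: 18.12
tool_pos: [0.4704, 0.2134, 0.1719]
ee_rot: [-3.141, 0.001, 1.573]
wrist_force: [0.4, 0.3, 0.6]
width: 0.0658
scene [184. 149.] 183 0.07 [ 0.6618 -0.2808  0.0312]
scene [333. 199.] 168 0.054 [0.4758 0.1022 0.0147]
scene [264. 212.] 706 0.104 [0.6458 0.0557 0.0235]
scene [371. 225.] 363 0.07 [0.4713 0.212  0.0192]
scene [301. 241.] 1117 0.119 [0.6382 0.1646 0.0278]
scene [345. 268.] 448 0.128 [0.6342 0.2764 0.0305]
wrist [461. 112.] 703 0.129 [0.64272193 0.28973087 0.10794109]
wrist [399. 133.] 1763 0.093 [0.634  0.2813 0.0326]
wrist [426. 134.] 224 0.124 [0.61902258 0.27176181 0.10467609]
wrist [254. 184.] 1167 0.068 [0.4724 0.2128 0.0212]
wrist [413. 224.] 2935 0.113 [0.6386 0.1682 0.0268]
wrist [256. 265.] 280 0.05 [0.4765 0.105  0.0146]
```

View pics/scene3.png

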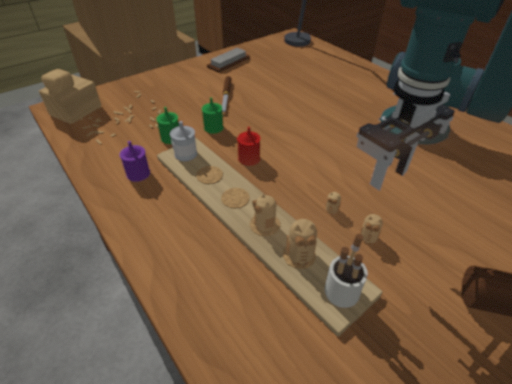

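Owl d (301,241) stands on P1, about 1.5 mm off. Now picking b (371,225).

```bash
python3 -m creep '[[[0,2,30,0],[0,0,40,0],[0,0,40,0],[0,0,30,0],[0,0,12,0],[0,0,4,0],[0,0,0,0],[0,0,0,0]]]'
python3 -m creep '[[[0,0,0,0],[0,0,0,0],[0,0,0,0],[0,0,0,0],[0,0,0,0],[0,0,0,0]]]' 0
```

```text
time: 19.23
tool_pos: [0.4743, 0.2138, 0.0181]
ee_rot: [3.139, -0.001, 1.572]
wrist_force: [0.6, 0.6, 1.1]
width: 0.0658
time: 19.98
tool_pos: [0.4731, 0.2135, 0.0168]
ee_rot: [3.142, 0.0, 1.572]
wrist_force: [-1.0, -0.1, 1.7]
width: 0.0385
```

```bash
python3 -m creep '[[[0,0,-10,0],[0,0,-25,0],[0,0,-40,0],[0,0,-40,0],[0,0,-25,0],[0,0,-10,0]]]'
python3 -m creep '[[[-20,14,0,0],[-38,25,0,0],[-45,30,0,0],[-47,31,0,0],[-45,31,0,0],[-38,25,0,0],[-22,14,0,0],[-10,7,0,0]]]'
python3 -m creep '[[[0,0,25,0],[0,0,35,0],[0,0,35,0],[0,0,15,0],[0,0,3,0],[0,0,0,0],[0,0,0,0]]]'
```

```text
time: 20.72
tool_pos: [0.474, 0.2137, 0.169]
ee_rot: [3.138, -0.001, 1.572]
wrist_force: [0.7, 0.2, -0.2]
width: 0.0382
time: 21.72
tool_pos: [0.6504, -0.0527, 0.1649]
ee_rot: [-3.139, -0.0, 1.571]
wrist_force: [-0.6, 0.1, -0.9]
width: 0.0386
time: 22.6
tool_pos: [0.6517, -0.0514, 0.0557]
ee_rot: [3.138, 0.001, 1.572]
wrist_force: [0.1, -0.2, 0.0]
width: 0.0383
```

```bash
python3 -m creep '[[[0,0,8,0],[0,0,4,0],[0,0,2,0],[0,0,1,0],[0,0,0,0],[0,0,0,0]]]'
```

```text
time: 23.35
tool_pos: [0.6506, -0.0513, 0.0389]
ee_rot: [3.141, 0.0, 1.572]
wrist_force: [0.2, -0.5, -0.4]
width: 0.0384
```

```bash
python3 -m creep '[[[0,0,0.7,0],[0,0,0.7,0],[0,0,0,0],[0,0,0,0]]]'
```

```text
time: 23.85
tool_pos: [0.6506, -0.0514, 0.0379]
ee_rot: [3.141, 0.0, 1.572]
wrist_force: [-1.5, 1.4, 2.5]
width: 0.0385
```

```bash
python3 -m creep '[[[0,0,0,0],[0,0,0,0],[0,0,0,0],[0,0,0,0]]]' 0.62
python3 -m creep '[[[0,0,-10,0],[0,0,-25,0],[0,0,-40,0],[0,0,-40,0],[0,0,-12,0],[0,0,0,0]]]'
python3 -m creep '[[[20,-25,0,0],[38,-45,0,0],[38,-45,0,0],[38,-40,0,0],[22,-19,0,0],[0,0,0,0]]]'
python3 - <<'E'
from bench import *
from h import *
for n in ("scene","wrist"):
    s=snapshot(n); W=world(s); z=W[...,2]; cv2.imwrite(f"pics/{n}4.png",s["color"][:,:,::-1])
    hsv=cv2.cvtColor(s["color"],cv2.COLOR_RGB2HSV)
    m=((z>.027)&(z<.13)&(hsv[...,0]>=12)&(hsv[...,0]<=24)&(W[...,0]<.72)&(abs(W[...,1])<.3)).astype(np.uint8)
    k,l,st,c=cv2.connectedComponentsWithStats(m)
    for i in range(1,k):
        if st[i,4]<150: continue
        w=W[l==i]; top=np.percentile(w[:,2],99); q=w[w[:,2]<.7*top]
        print(n,c[i].round(),st[i,4],top.round(3),np.round(circ(q[:,0],q[:,1]),4) if len(q)>20 else w.mean(0))
E
```

```text
time: 24.35
tool_pos: [0.6504, -0.0513, 0.037]
ee_rot: [-3.141, 0.0, 1.572]
wrist_force: [0.4, -0.2, 0.7]
width: 0.0585
time: 25.1
tool_pos: [0.6509, -0.0514, 0.1651]
ee_rot: [3.14, 0.0, 1.572]
wrist_force: [-0.6, 0.5, -0.4]
width: 0.0584
time: 25.85
tool_pos: [0.4741, 0.1055, 0.1622]
ee_rot: [-3.138, 0.0, 1.575]
wrist_force: [-0.2, -0.5, -0.5]
width: 0.058
scene [184. 149.] 185 0.071 [ 0.6617 -0.2808  0.031 ]
scene [235. 188.] 408 0.089 [ 0.6498 -0.0527  0.0198]
scene [333. 199.] 169 0.054 [0.4754 0.1016 0.0152]
scene [264. 212.] 704 0.104 [0.6458 0.0558 0.0234]
scene [301. 241.] 1112 0.119 [0.6382 0.1646 0.0278]
scene [341. 267.] 350 0.128 [0.636  0.2743 0.0276]
wrist [422.  21.] 2643 0.093 [0.6338 0.2813 0.0326]
wrist [438. 125.] 6005 0.118 [0.6375 0.1682 0.0258]
wrist [254. 186.] 709 0.054 [0.4767 0.1025 0.0172]
wrist [418. 229.] 2213 0.103 [0.6474 0.0584 0.0234]
```

View pics/scene4.png

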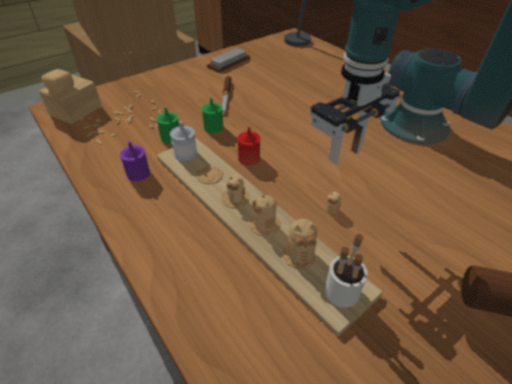

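Owl b (235,188) stands on P3, about 1 mm off. Now picking a (333,199), the last one.

```bash
python3 -m creep '[[[-1,1,30,0],[0,0,40,0],[0,0,40,0],[0,0,28,0],[0,0,9,0],[0,0,3,0],[0,0,0,0],[0,0,0,0]]]'
python3 -m creep '[[[0,0,0,0],[0,0,0,0],[0,0,0,0],[0,0,0,0],[0,0,0,0],[0,0,0,0],[0,0,0,0]]]' 0
```

```text
time: 26.95
tool_pos: [0.4784, 0.1035, 0.0156]
ee_rot: [3.139, -0.0, 1.572]
wrist_force: [0.3, -0.4, 0.2]
width: 0.0584
time: 27.82
tool_pos: [0.4773, 0.1035, 0.0144]
ee_rot: [3.142, -0.0, 1.572]
wrist_force: [-0.5, -0.3, 2.6]
width: 0.0304
```

```bash
python3 -m creep '[[[0,0,-10,0],[0,0,-25,0],[0,0,-40,0],[0,0,-40,0],[0,0,-25,0],[0,0,-10,0]]]'
python3 -m creep '[[[-20,14,0,0],[-38,25,0,0],[-45,30,0,0],[-47,32,0,0],[-45,31,0,0],[-38,25,0,0],[-22,15,0,0],[-10,7,0,0]]]'
python3 -m creep '[[[0,0,25,0],[0,0,35,0],[0,0,35,0],[0,0,15,0],[0,0,3,0],[0,0,0,0],[0,0,0,0]]]'
```

```text
time: 28.58
tool_pos: [0.4782, 0.1035, 0.1666]
ee_rot: [3.138, -0.0, 1.572]
wrist_force: [0.4, -0.7, -0.2]
width: 0.0304
time: 29.58
tool_pos: [0.6565, -0.1625, 0.1622]
ee_rot: [-3.139, -0.001, 1.571]
wrist_force: [-0.3, -0.8, -0.8]
width: 0.0305
time: 30.45
tool_pos: [0.6578, -0.1616, 0.0534]
ee_rot: [3.138, 0.001, 1.572]
wrist_force: [-0.0, 0.1, -1.0]
width: 0.0302
```

```bash
python3 -m creep '[[[0,-1,8,0],[0,0,4,0],[0,0,2,0],[0,0,1,0],[0,0,0,0],[0,0,0,0]]]'
```

```text
time: 31.2
tool_pos: [0.6558, -0.1613, 0.0365]
ee_rot: [3.141, 0.0, 1.572]
wrist_force: [0.9, 0.6, -1.5]
width: 0.0304
```

```bash
python3 -m creep '[[[0,0,0.7,0],[0,0,0.7,0],[0,0,0,0],[0,0,0,0]]]'
```

```text
time: 31.7
tool_pos: [0.6558, -0.1614, 0.0355]
ee_rot: [3.141, 0.0, 1.572]
wrist_force: [-1.9, 0.4, 3.3]
width: 0.0305
```

Contact. Releasing, rising and backing off to check all four.

```bash
python3 -m creep '[[[0,0,0,0],[0,0,0,0],[0,0,0,0],[0,0,0,0]]]' 0.55
python3 -m creep '[[[0,0,-10,0],[0,0,-25,0],[0,0,-40,0],[0,0,-50,0],[0,0,-25,0],[0,0,0,0]]]'
python3 -m creep '[[[10,-40,0,0],[10,-50,0,0],[10,-50,0,0],[10,-50,0,0],[0,-30,0,0],[0,0,0,0]]]'
python3 - <<'E'
from bench import *
from h import *
for n in ("scene","side"):
    s=snapshot(n); W=world(s); z=W[...,2]; cv2.imwrite(f"pics/{n}5.png",s["color"][:,:,::-1])
    hsv=cv2.cvtColor(s["color"],cv2.COLOR_RGB2HSV)
    def rep(t,m):
        k,l,st,c=cv2.connectedComponentsWithStats(m.astype(np.uint8))
        for i in range(1,k):
            if st[i,4]<100: continue
            w=W[l==i]; top=np.percentile(w[:,2],99); q=w[w[:,2]<.7*top]
            print(n,t,c[i].round(),st[i,4],top.round(3),np.round(circ(q[:,0],q[:,1]),4))
    r=(W[...,0]>.55)&(W[...,0]<.72)&(abs(W[...,1])<.33)&(z>.027)
    rep("owl",r&(z<.13)&(hsv[...,0]>=12)&(hsv[...,0]<=24)); rep("tin/jar",r&(z<.085)&(hsv[...,1]<60))
E
```

```text
time: 32.2
tool_pos: [0.6556, -0.1613, 0.0346]
ee_rot: [-3.141, 0.0, 1.572]
wrist_force: [-0.4, 0.2, 0.1]
width: 0.0517
time: 32.95
tool_pos: [0.6572, -0.1618, 0.1893]
ee_rot: [3.134, 0.003, 1.572]
wrist_force: [-0.1, 0.3, -0.8]
width: 0.0517
time: 33.7
tool_pos: [0.4337, -0.1212, 0.1837]
ee_rot: [-3.14, -0.001, 1.571]
wrist_force: [0.3, 0.3, -0.6]
width: 0.0518
scene owl [184. 150.] 177 0.069 [ 0.662  -0.2804  0.0308]
scene owl [208. 167.] 227 0.075 [ 0.6556 -0.1627  0.0154]
scene owl [235. 188.] 407 0.089 [ 0.6498 -0.0526  0.0197]
scene owl [264. 212.] 702 0.103 [0.6459 0.0559 0.0233]
scene owl [301. 241.] 1112 0.12 [0.6382 0.1644 0.0279]
scene owl [348. 269.] 491 0.128 [0.6294 0.2922 0.0188]
scene tin/jar [184. 148.] 405 0.084 [ 0.6624 -0.2798  0.0303]
scene tin/jar [341. 293.] 627 0.084 [0.6331 0.2787 0.0326]
side owl [255. 173.] 165 0.074 [ 0.6551 -0.1574  0.014 ]
side owl [238. 228.] 1571 0.116 [0.6405 0.078  0.092 ]
side tin/jar [261. 152.] 303 0.084 [ 0.6613 -0.2757  0.03  ]
side tin/jar [222. 303.] 484 0.084 [0.6338 0.2822 0.0324]
```

View pics/side5.png

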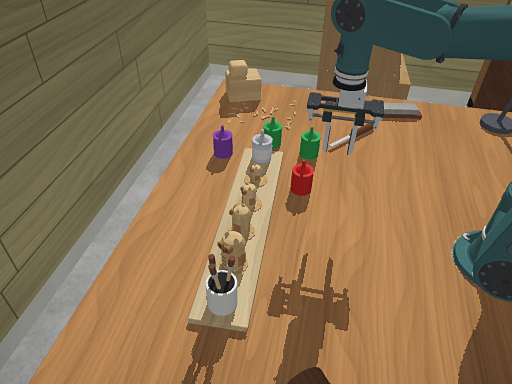

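The side view shows all four owls upright on their pads, at a (255,173), b (249,195), c (241,218) and d (233,245). The tin and jar have not moved, and the arm is clear.

```bash
python3 -c "
from bench import ticket; print(ticket.close_job())"
```

```text
the job is handed in; nothing more can be done
None
```

I stood all four owls on their pads and handed the job in at about 34 s of the 96 s allowed; the close call gives no verdict. The grey tin on the board's -y end is next to pad 4, so the order is a on pad 4, b on pad 3, c on pad 2 and d on pad 1, next to the jar. Each owl was lowered until the wrist felt contact, then released.

**Last checks:**
- **Centring:** in the scene camera, each owl's axis is within about 2 mm of its pad's centre.
- **Height:** the owls' tops measured 75, 89, 103 and 120 mm, against the expected 76, 91, 106 and 121 mm. They stand upright in both camera pictures.
- **Tin and jar:** both were within 1 mm of where they started.
- **Arm:** it ended clear of everything with the jaws open.

**Disagreements:** the scene and side cameras differ by about 4 mm in y, for owls and pads alike, so I used their average. In the last side view, owls b, c and d merged into one blob. Their positions there were checked only by eye, and their measurements come from the scene camera.

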